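Stack the parts totes turned, not nested

TASK

Stack the empty blue tote on top of the blue tote that holds the bolt, turned end for end, so that its orange end is over the plain end of the lower tote and it sits level up on the ledges inside the rim instead of nesting down. Set it down gently, leave the bolt in the lower tote, and let go.

Things in the scene. Friction and masses are not known exactly. Their poses are not given: they have to be found in the camera images.
- empty_mid (a point): centre of the empty blue tote, the one to move: open, 136 long (x) by 64 (y) by 60 mm high, upright; this point is 30 mm above its underside. x points to its orange end; the other end is blue. From 28 to 60 mm up its sides are upright and parallel, 64 mm apart: grip across them at mid-length, about 14 mm above this point. Below, its foot is 114 by 42 mm. 0.18 to 0.35 kg.
- empty_orange (a point): middle of the empty tote's orange end face, 68 mm along x from empty_mid; same axes. Take care: a fixed pole stand with a big pipe on top rises behind on the left, its base and overhang from about x 0.65 back and y 0.0 leftward, 0.6 m tall; swing the arm in, and turn the tote, over the front of the table (x about 0.45, y about 0)
- loaded_tote: the other blue tote, same shape, a bolt in it, fixed to the table by a 6 mm magnet plate; origin: centre of the plate's underside; x to its orange end, z up. Rim 66 mm up, opening 130 by 58. Ledges inside, 57 mm up: two corners at the orange end, middle of the plain end. A foot enters with 8 mm to spare all round: turned half round it rests on them, underside 57 mm up; not turned, it nests at 37.
- bolt: plain steel hex bolt, 66 mm long, 22 mm over the head, lying on the floor of the loaded tote; only to be left there. (A fixed blue bench vice, 120 mm high, stands on the right of the front of the table: carry the tote with its underside higher than that.)

How it is judged (in metres and radians):
At the end, for the whole second after the job is handed in: The empty tote rests on the ledges of the loaded one: centred within 14 mm, turned half round, level within 3 degrees, at rest, its underside 51 to 61 mm above the origin of the loaded tote (neither nested nor on the rim); the bolt is still in the loaded tote (horizontal distance between empty_mid and loaded_tote below 0.014 m and z of empty_mid in the frame of loaded_tote between 0.081 and 0.091 m and x of empty_orange in the frame of loaded_tote below -0.05 m and angle between empty_mid's own z axis and vertical below 0.06 rad and linear speed of empty_tote below 0.02 m/s and horizontal distance between bolt and loaded_tote below 0.06 m and z of bolt in the frame of loaded_tote below 0.046 m); the robot touches nothing.
It fails at once if the empty tote is slammed onto the loaded one (more than 60 N between them) (contact force between empty_tote and loaded_tote above 60 N).
It fails at once if the empty tote is dropped (falls free of the fingers faster than 0.65 m/s, that is from over 2 cm) (contact force between the fingers and empty_tote below 0.2 N and linear speed of empty_tote above 0.65 m/s and height (world z) of empty_mid above 0.06 m).
It also fails if it takes over 40 s, if anything falls off the work surface, if the arm or the gripper's body presses on something with over 40 N, if the wrist force passes 120 N, or if a joint passes its speed limit or range.

ROBOT

A 6-joint arm with a two-finger parallel gripper is mounted at the origin on a cart in front of the work surface, level with it; the furniture and walls round the work are solid. World frame = base frame: x ahead of the robot, y to its left, z up, the work surface at z = 0. Lengths are in mm, angles in rad, forces in N, time in s.
With the tool pointing down it reaches from about 350 to 775 mm from the base axis. Payload 7.3 kg.
Tool frame: the origin (TCP) lies at the very end of the fingers, on their centre line; the grasp point (between the pads) lies 19 mm behind it; z points along the fingers, y is the line along which they close (so a half turn about z gives the same grasp; the last joint's range is limited). The gripper opens to 92 mm and grips with 3 to 60 N. Pads are 19 mm wide; open, the fingers measure 130 mm over their backs; the gripper's body (75 mm by 190 mm) begins 47 mm behind the grasp point.
Start: joints at [1.061, 0.342, 1.524, -0, 1.275, -0.146], TCP at [186.798, 490.667, 197.941] pointing down, gripper open.
Joint ranges: [-2.53, 2.53], [-0.77, 2.02], [0.04, 2.7], [-1, 4.14], [0.28, 2.66], [-3.11, 3.11]. Speed limits (rad/s): [2.57, 2.57, 3.14, 3.14, 3.14, 3.14].

INTERFACE

Orientations are given as [roll, pitch, yaw] about the fixed x, y, z axes, in that order (R = Rz(yaw) Ry(pitch) Rx(roll)).
In Python, from plant import * gives the robot as it stands.
- The arm moves only by the tool arm_command, never from a script. Its arguments are lists of equal length, an entry for each row: "gripper": the finger opening in mm, from 0 to 91.8; "dp": the shift along the tool's x, y, z in units of 25 mm (1.0 is 25 mm), a list of three; "twist": the turn about the tool's z in units of 5 degrees (1.0 is 5 degrees). A call has exactly 5 rows; each row shifts and turns the commanded pose from where the row before left it, along the tool's axes as they then stand; what a row does not reach is not made up. A row lasts 1/8 s, in which the tool goes at most 62.5 mm and 10.7 degrees, less where a joint would pass 70% of its speed; a pose out of reach is approached as far as the arm can. A call is refused whole if a number of a shift passes 1 or a number of a turn 1, either way. A call with a gripper value outside its range is refused whole. The fingers move at their own pace and stop on an object; the grip force is fixed at half the most. Time passes only in rows, so rows that do not move let the fingers close, or fill a call up. It gives the time, the measured TCP pose, the force, the opening and the grip force at its end, in the units of the state.
- get_obs(): the state, without advancing time (a new reading comes with each control period).
- capture(name): name is "scene" or "top" or "wrist"; returns the picture (400x640x3 uint8, red, green, blue); there is no depth.
- get_calibration(name): a dict with "mtx" (3x3 intrinsics, pixels), "dist_coeffs" ([k1, k2, p1, p2, k3] as OpenCV has them; the pictures are not rectified), "position" and "attitude" of the camera in the world; the wrist camera has in their place "mount" (4x4, takes a point from camera to tool coordinates, whose origin is the TCP and whose axes are the flange's). Camera axes: x right, y down, z forward; pixel columns grow to the right and rows downward; lengths in mm; the calibration is good to about 2 mm. A picture is of the moment at which its call begins: read the wrist's pose just before it. get_calibration takes no time and is no camera call.
- close_job(): hands the job in; it is judged then, once.
The state is a dict: "time": time; "joint_positions": joint angles; "dq": joint speeds; "tau": joint torques, N m; "tool_pos": TCP position; "tcp_rot": TCP orientation; "contact_force": force on the tool from outside, world axes, zero at the start; "moment": the same for the moment, N m; "grip_width": finger opening in mm; "finger_force": force on a finger pad.
Only numpy, scipy, OpenCV 4.12 (cv2) and the standard library are available. Lean on these libraries where they do the work, as an engineer would, in place of code of your own. Each camera call takes 0.05 s, during which the arm holds its last target. There are 200 camera calls.

## Working session

There is one attempt and no reset: what is moved stays moved. The work goes in short steps, Python scripts to look and compute and a tool call to move; the robot and the scene stay as the last step left them, time stands still between calls to the robot, and variables do not carry over. Pictures are saved under pics/ and viewed, at most 10 in all, crops included, and the job is handed in when it is done.

Besides the shell and the picture viewer there is one more tool, called after "Call:" as name(argument=value, ...), one argument or row to a line, values as JSON. arm_command: Moves the arm, as the interface text tells. Its arguments: {"type":"object","properties":{"gripper":{"type":"array"},"dp":{"type":"array"},"twist":{"type":"array"}},"required":["gripper","dp","twist"]}

```bash
mkdir -p pics
python3 - <<'E'
from plant import *
import cv2
for n in ("scene","top"):
    cv2.imwrite(f"pics/{n}0.png",cv2.resize(capture(n)[:,:,::-1],(800,500)))
    c=get_calibration(n);print({k:(v.tolist() if hasattr(v,'tolist') else v) for k,v in c.items()})
print(get_calibration("wrist"));o=get_obs();print(o)
E
```

```text
{'mtx': [[438.63683792966685, 0.0, 320.0113575545448], [0.0, 438.63683792966685, 196.77164269067157], [0.0, 0.0, 1.0]], 'dist_coeffs': [-0.07507159714518648, 0.0, 0.0, 0.0, 0.0], 'position': [1030.7495185643047, -263.5288905602808, 753.4223328105496], 'attitude': [-2.5005386926797804, 0.005156029635589032, 1.0955093866353542]}
{'mtx': [[412.91527140536243, 0.0, 317.9380437680807], [0.0, 412.91527140536243, 194.34451137525602], [0.0, 0.0, 1.0]], 'dist_coeffs': [-0.01989654053399984, 0.0, 0.0, 0.0, 0.0], 'position': [449.667636622378, -40.8994834679129, 891.0913345018542], 'attitude': [-2.98602472396932, 0.04243015400378414, -1.5547971652552612]}
{'mtx': array([[357.1005543 ,   0.        , 317.17654744],
       [  0.        , 357.1005543 , 203.9393426 ],
       [  0.        ,   0.        ,   1.        ]]), 'dist_coeffs': array([-0.0345212,  0.       ,  0.       ,  0.       ,  0.       ]), 'mount': array([[ 6.51187818e-04, -9.68975740e-01, -2.47154994e-01,
         6.57724877e+01],
       [ 9.99999592e-01,  7.85826344e-04, -4.46113226e-04,
         1.33735615e-01],
       [ 6.26493799e-
[... 158 characters left out ...]
: 0.1, 'joint_positions': array([ 1.06100981e+00,  3.42627689e-01,  1.52491290e+00,  5.05452245e-06,
        1.27537622e+00, -1.46015269e-01]), 'dq': array([ 2.92005251e-04, -1.46663583e-03, -3.21114242e-03,  7.79744293e-05,
        1.69563991e-03,  1.35751784e-03]), 'tau': array([ 1.36507129e-03, -4.32002699e+01, -2.44693851e+01,  7.19034160e-02,
        5.25773806e-02, -6.02084015e-05]), 'tool_pos': array([186.58862373, 490.3069027 , 197.3306375 ]), 'tcp_rot': array([-3.14028329e+00, -1.97442456e-04,  2.77781980e+00]), 'contact_force': array([-0.11260857, -0.52318514, -0.4962356 ]), 'moment': array([0.03808224, 0.01479498, 0.02504142]), 'finger_force': 0.0, 'grip_width': 91.62827186452802}
```

View pics/scene0.png

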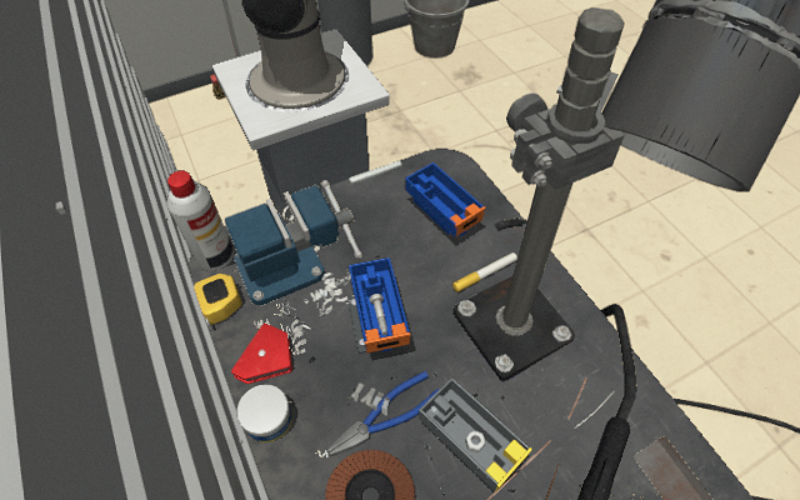

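View pics/top0.png

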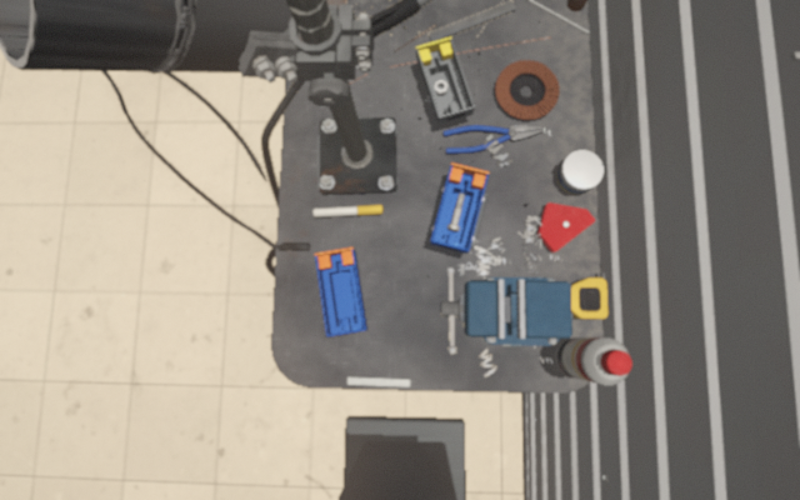

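The scene image shows the empty tote at (445,198) and the loaded one at (380,305). In the top image they are at (341,292) and (460,208), with the orange ends pointing away from the robot. Next I'll enlarge the top image.

Run:
```python
import cv2
from plant import *
im=capture("top")[:,:,::-1]
cv2.imwrite("pics/top1.png",cv2.resize(im[125:275,245:395],(600,600),interpolation=cv2.INTER_CUBIC))
```

```text
(no output)
```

View pics/top1.png

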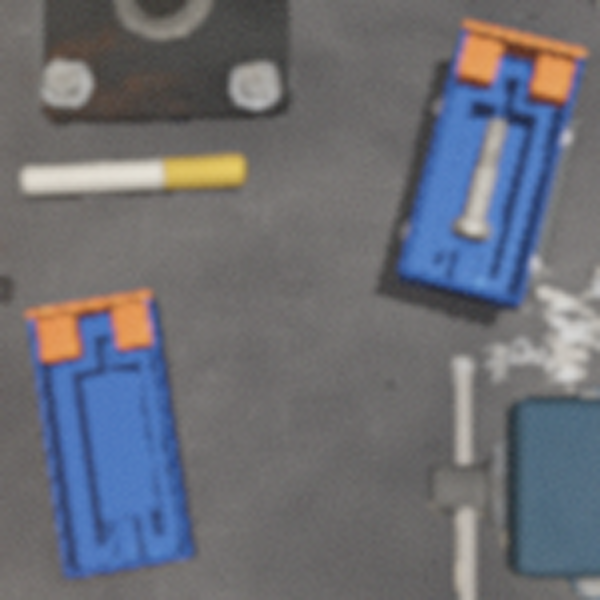

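In the crop, the empty tote's rim corners are (27,315), (153,292), (194,556), (66,577). The loaded tote's are (463,20), (588,52), (522,306), (398,275).

```bash
cat > h.py <<'E'
from plant import *
import cv2,numpy as np
from scipy.spatial.transform import Rotation as R
def cam(n):
    c=get_calibration(n)
    if n=="wrist":
        o=get_obs();T=np.eye(4);T[:3,:3]=R.from_euler('xyz',o['tcp_rot']).as_matrix();T[:3,3]=o['tool_pos']
        M=T@np.array(c['mount']);return c,M[:3,:3],M[:3,3]
    return c,R.from_euler('xyz',c['attitude']).as_matrix(),np.array(c['position'])
def world(C,px,z):
    c,Rm,p=C
    u=cv2.undistortPoints(np.array(px,float).reshape(-1,1,2),np.array(c['mtx']),np.array(c['dist_coeffs'])).reshape(-1,2)
    d=np.c_[u,np.ones(len(u))]@Rm.T
    return p+d*((z-p[2])/d[:,2])[:,None]
def rect(W): # corners OL,OR,PR,PL -> centre, yaw, sizes
    d=W[0]+W[1]-W[2]-W[3]
    return W.mean(0).round(1),np.degrees(np.arctan2(d[1],d[0])).round(2),np.linalg.norm(d[:2])/2,np.linalg.norm((W[0]+W[3]-W[1]-W[2])[:2])/2
E
python3 - <<'E'
from h import *
C=cam("top")
f=lambda a:np.array(a)/4+[245,125]-.375
print(rect(world(C,f([(27,315),(153,292),(194,556),(66,577)]),60)))
print(rect(world(C,f([(463,20),(588,52),(522,306),(398,275)]),66)))
o=get_obs();Rm=R.from_euler('xyz',o['tcp_rot']).as_matrix();print(Rm.round(3),o['tool_pos'])
E
```

```text
(array([499.7,  88. ,  60. ]), np.float64(10.57), np.float64(134.5008009301448), np.float64(65.27060499493119))
(array([ 640. , -104.7,   66. ]), np.float64(-14.2), np.float64(137.12321025552347), np.float64(65.1385644127793))
[[-0.935  0.356 -0.001]
 [ 0.356  0.935 -0.001]
 [ 0.    -0.001 -1.   ]] [186.61650989 490.35309933 197.40291337]
```

```bash
cat >> h.py <<'E'
def pose():
    o=get_obs();return o['tool_pos'],np.degrees(o['tcp_rot'][2])
def plan(way,start=None):
    """way: list of (x,y,z,yaw_total_change_deg,rows); prints rows, local dp per 25mm and twist per 5deg"""
    p,yaw=start if start else pose();p=np.array(p,float);g=[]
    for x,y,z,dyaw,n in way:
        q=np.array([x,y,z],float);p0=p.copy();y0=yaw
        for i in range(1,n+1):
            a=np.radians(yaw);t=p0+(q-p0)*i/n;d=t-p
            Rm=np.array([[np.cos(a),np.sin(a),0],[np.sin(a),-np.cos(a),0],[0,0,-1]])
            u=np.round(Rm.T@d/25,2);w=np.round(-(y0+dyaw*i/n-yaw)/5,2)
            p=p+Rm@u*25;yaw-=w*5;g.append((u.tolist(),float(w)))
    for i in range(0,len(g),5):print([r[0] for r in g[i:i+5]],[r[1] for r in g[i:i+5]])
    print('end',p.round(1),round(yaw,2))
E
python3 - <<'E'
from h import *
plan([(500,88,170,31.4,20)])
E
```

```text
[[-0.87, -0.53, 0.05], [-0.86, -0.55, 0.06], [-0.84, -0.58, 0.05], [-0.83, -0.6, 0.06], [-0.81, -0.62, 0.05]] [-0.31, -0.32, -0.31, -0.32, -0.31]
[[-0.79, -0.64, 0.06], [-0.77, -0.67, 0.05], [-0.76, -0.68, 0.06], [-0.73, -0.71, 0.05], [-0.72, -0.72, 0.06]] [-0.31, -0.32, -0.31, -0.32, -0.31]
[[-0.7, -0.75, 0.05], [-0.67, -0.76, 0.06], [-0.66, -0.78, 0.05], [-0.63, -0.8, 0.06], [-0.61, -0.82, 0.05]] [-0.31, -0.32, -0.31, -0.32, -0.31]
[[-0.59, -0.83, 0.06], [-0.56, -0.85, 0.05], [-0.54, -0.87, 0.06], [-0.52, -0.88, 0.05], [-0.49, -0.89, 0.06]] [-0.31, -0.32, -0.31, -0.32, -0.31]
end [499.9  88.  169.9] 190.56
```

Call:
arm_command(
  gripper=[91.8, 91.8, 91.8, 91.8, 91.8],
  dp=[
    [-0.87, -0.53, 0.05],
    [-0.86, -0.55, 0.05],
    [-0.84, -0.58, 0.05],
    [-0.83, -0.6, 0.05],
    [-0.81, -0.62, 0.05],
  ],
  twist=[-0.3, -0.3, -0.3, -0.3, -0.3],
)

```text
time: 0.78
tool_pos: [265.3, 389.0, 191.4]
tcp_rot: [-3.141, -0.0, 2.91]
contact_force: [0.6, -0.5, -0.3]
grip_width: 91.5
finger_force: 0.0
```

Call:
arm_command(
  gripper=[91.8, 91.8, 91.8, 91.8, 91.8],
  dp=[
    [-0.79, -0.64, 0.05],
    [-0.77, -0.67, 0.05],
    [-0.76, -0.68, 0.05],
    [-0.73, -0.71, 0.05],
    [-0.72, -0.72, 0.05],
  ],
  twist=[-0.3, -0.3, -0.3, -0.3, -0.3],
)

```text
time: 1.4
tool_pos: [342.7, 287.9, 185.2]
tcp_rot: [-3.141, -0.0, 3.04]
contact_force: [0.3, 0.6, 0.5]
grip_width: 91.7
finger_force: 0.0
```

Call:
arm_command(
  gripper=[91.8, 91.8, 91.8, 91.8, 91.8],
  dp=[
    [-0.7, -0.75, 0.05],
    [-0.67, -0.76, 0.05],
    [-0.66, -0.78, 0.05],
    [-0.63, -0.8, 0.05],
    [-0.61, -0.82, 0.05],
  ],
  twist=[-0.3, -0.3, -0.3, -0.3, -0.3],
)

```text
time: 2.02
tool_pos: [419.5, 186.2, 178.9]
tcp_rot: [3.142, -0.0, -3.112]
contact_force: [1.1, -0.5, -0.6]
grip_width: 91.7
finger_force: 0.0
```

Call:
arm_command(
  gripper=[91.8, 91.8, 91.8, 91.8, 91.8],
  dp=[
    [-0.59, -0.83, 0.05],
    [-0.56, -0.85, 0.05],
    [-0.54, -0.87, 0.05],
    [-0.52, -0.88, 0.05],
    [-0.5, -0.9, 0.05],
  ],
  twist=[-0.3, -0.3, -0.3, -0.3, -0.3],
)

```text
time: 2.65
tool_pos: [495.9, 83.8, 172.7]
tcp_rot: [3.141, -0.0, -2.981]
contact_force: [0.4, -0.2, 0.7]
grip_width: 92.1
finger_force: 0.0
```

Run:
```python
from h import *
capture("top");print(pose(),get_obs()['tcp_rot'],get_obs()['time'])
C=cam("wrist");import pickle;pickle.dump(C,open("C1.pkl","wb"))
cv2.imwrite("pics/w1.png",cv2.resize(capture("wrist")[:,:,::-1],(800,500),interpolation=cv2.INTER_CUBIC))
```

```text
(array([497.7304879 ,  81.52539327, 172.47371816]), np.float64(-170.80417626368805)) [-3.14011097e+00  6.30024437e-04 -2.98109525e+00] 2.7
```

View pics/w1.png

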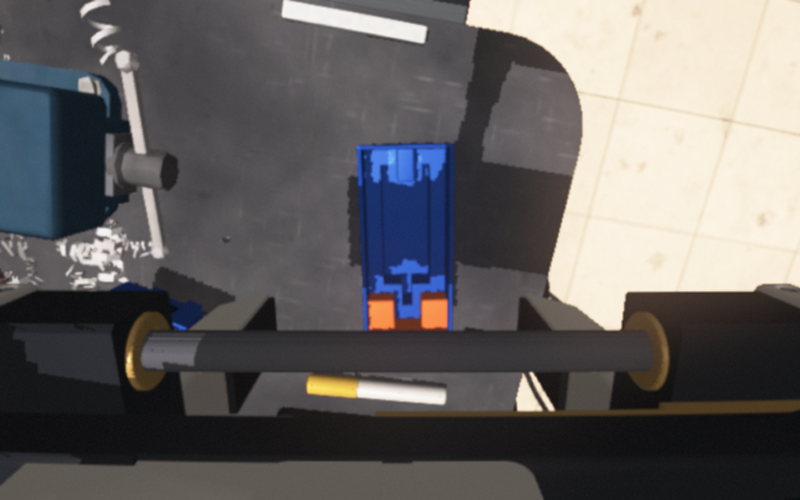

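The wrist view shows the empty tote between the fingers. Its plain-end corners are at (358,145) and (455,143), its sides run down to about (366,328) and (453,328), and the rod hides the orange end.

Run:
```python
from h import *
import pickle
C=pickle.load(open("C1.pkl","rb"))
f=lambda a:(np.array(a)+.5)/1.25-.5
W=world(C,f([(358,145),(455,143),(366,328),(453,328)]),60);print(W)
d=W[2]+W[3]-W[0]-W[1];y=np.arctan2(d[1],d[0]);print(np.degrees(y),np.linalg.norm(W[0]-W[1]),np.linalg.norm(W[2]-W[3]))
print("centre",(W[0]+W[1])[:2]/2+68*np.array([np.cos(y),np.sin(y)]))
y=np.radians(10.57);print("centre",(W[0]+W[1])[:2]/2+68*np.array([np.cos(y),np.sin(y)]))
```

```text
[[439.08926287  46.21986013  60.        ]
 [427.70028598 108.23420282  60.        ]
 [565.05515722  69.79000479  60.        ]
 [554.96154376 131.66026869  60.        ]]
10.513853143329449 63.051467024538844 62.68820133864609
centre [500.25311001  89.63521278]
centre [500.24091854  89.70072447]
```

Run:
```python
from h import *
plan([(500,89,130,1.3,2),(500,89,26,0,6),(500,89,26,0,2)])
```

```text
[[-0.09, 0.11, 0.85], [-0.09, 0.11, 0.85], [0.0, 0.0, 0.69], [0.0, 0.0, 0.7], [0.0, 0.0, 0.69]] [-0.13, -0.13, -0.0, -0.0, -0.0]
[[0.0, 0.0, 0.69], [0.0, 0.0, 0.69], [0.0, 0.0, 0.7], [0.0, 0.0, -0.0], [0.0, 0.0, -0.0]] [-0.0, -0.0, -0.0, -0.0, -0.0]
end [500.1  89.   25.9] -169.66
```

Call:
arm_command(
  gripper=[91.8, 91.8, 91.8, 91.8, 91.8],
  dp=[
    [-0.1, 0.1, 0.85],
    [-0.1, 0.1, 0.85],
    [0, 0, 0.7],
    [0, 0, 0.7],
    [0, 0, 0.7],
  ],
  twist=[-0.13, -0.13, 0, 0, 0],
)

```text
time: 3.38
tool_pos: [499.1, 91.0, 77.3]
tcp_rot: [3.141, -0.0, -2.959]
contact_force: [0.1, -0.0, -0.1]
grip_width: 91.8
finger_force: 0.0
```

Call:
arm_command(
  gripper=[91.8, 91.8, 91.8, 91.8, 91.8],
  dp=[
    [0, 0, 0.7],
    [0, 0, 0.7],
    [0, 0, 0.6],
    [0, 0, 0],
    [0, 0, 0],
  ],
  twist=[0, 0, 0, 0, 0],
)

```text
time: 4.0
tool_pos: [500.0, 90.4, 28.4]
tcp_rot: [3.142, 0.001, -2.959]
contact_force: [0.5, 0.7, 1.1]
grip_width: 92.1
finger_force: 0.0
```

Call:
arm_command(
  gripper=[56, 56, 56, 56, 56],
  dp=[
    [0, 0, 0],
    [0, 0, 0],
    [0, 0, 0],
    [0, 0, 0],
    [0, 0, 0],
  ],
  twist=[0, 0, 0, 0, 0],
)

```text
time: 4.62
tool_pos: [500.0, 90.1, 28.2]
tcp_rot: [-3.141, 0.001, -2.959]
contact_force: [-0.1, -0.7, 2.5]
grip_width: 63.0
finger_force: 30.0
```

Run:
```python
from h import *
plan([(500,90,185,0,8),(460,5,190,-29,6),(460,5,190,-151,31),(640,-105,190,-24.7,10)])
```

```text
[[0.0, -0.0, -0.78], [0.0, -0.0, -0.79], [0.0, -0.0, -0.78], [0.0, -0.0, -0.79], [0.0, -0.0, -0.78]] [-0.0, -0.0, -0.0, -0.0, -0.0]
[[0.0, -0.0, -0.79], [0.0, -0.0, -0.78], [0.0, -0.01, -0.78], [0.37, -0.51, -0.03], [0.32, -0.53, -0.04]] [-0.0, -0.0, -0.0, 0.97, 0.96]
[[0.27, -0.57, -0.03], [0.23, -0.58, -0.04], [0.17, -0.6, -0.03], [0.13, -0.61, -0.03], [-0.0, -0.0, -0.0]] [0.97, 0.97, 0.96, 0.97, 0.97]
[[-0.0, -0.0, -0.0], [-0.0, -0.0, -0.0], [-0.0, -0.0, -0.0], [-0.0, -0.0, -0.0], [-0.0, -0.0, -0.0]] [0.98, 0.97, 0.98, 0.97, 0.98]
[[-0.0, -0.0, -0.0], [-0.0, -0.0, -0.0], [-0.0, -0.0, -0.0], [-0.0, -0.0, -0.0], [-0.0, -0.0, -0.0]] [0.97, 0.97, 0.98, 0.97, 0.98]
[[-0.0, -0.0, -0.0], [-0.0, -0.0, -0.0], [-0.0, -0.0, -0.0], [-0.0, -0.0, -0.0], [-0.0, -0.0, -0.0]] [0.97, 0.97, 0.98, 0.97, 0.98]
[[-0.0, 0.0, -0.0], [-0.0, 0.0, -0.0], [-0.0, 0.0, -0.0], [-0.0, 0.0, -0.0], [-0.0, 0.0, -0.0]] [0.97, 0.98, 0.97, 0.97, 0.98]
[[-0.0, 0.0, -0.0], [-0.0, 0.0, -0.0], [-0.0, 0.0, -0.0], [-0.0, 0.0, -0.0], [-0.0, 0.0, -0.0]] [0.97, 0.98, 0.97, 0.97, 0.98]
[[-0.0, 0.0, -0.0], [-0.0, 0.0, -0.0], [-0.0, 0.0, -0.0], [-0.0, 0.0, -0.0], [-0.0, 0.0, -0.0]] [0.97, 0.98, 0.97, 0.98, 0.97]
[[0.63, 0.56, -0.0], [0.65, 0.54, -0.0], [0.67, 0.51, -0.0], [0.7, 0.48, -0.0], [0.72, 0.44, -0.0]] [0.49, 0.5, 0.49, 0.5, 0.49]
[[0.73, 0.42, -0.0], [0.75, 0.38, -0.0], [0.77, 0.36, -0.0], [0.78, 0.31, -0.0], [0.79, 0.29, -0.0]] [0.49, 0.5, 0.49, 0.5, 0.49]
end [ 639.9 -105.   189.9] -374.24
```

Call:
arm_command(
  gripper=[56, 56, 56, 56, 56],
  dp=[
    [0, 0, -0.3],
    [0, 0, -0.6],
    [0, 0, -0.9],
    [0, 0, -0.9],
    [0, 0, -0.9],
  ],
  twist=[0, 0, 0, 0, 0],
)

```text
time: 5.25
tool_pos: [499.7, 90.3, 119.6]
tcp_rot: [3.142, 0.001, -2.959]
contact_force: [0.3, -0.1, -2.9]
grip_width: 62.9
finger_force: 30.0
```

Call:
arm_command(
  gripper=[56, 56, 56, 56, 56],
  dp=[
    [0, 0, -0.9],
    [0, 0, -0.9],
    [0, 0, -0.8],
    [0.37, -0.51, -0.05],
    [0.32, -0.53, 0],
  ],
  twist=[0, 0, 0, 0.97, 0.97],
)

```text
time: 5.88
tool_pos: [486.1, 61.9, 185.4]
tcp_rot: [3.141, 0.001, -3.131]
contact_force: [-0.0, 0.7, -1.7]
grip_width: 62.9
finger_force: 30.0
```

Call:
arm_command(
  gripper=[56, 56, 56, 56, 56],
  dp=[
    [0.27, -0.57, 0],
    [0.23, -0.58, 0],
    [0.17, -0.6, 0],
    [0.13, -0.6, 0],
    [0, 0, 0],
  ],
  twist=[0.97, 0.97, 0.97, 0.97, 0.97],
)

```text
time: 6.5
tool_pos: [459.1, 5.1, 185.1]
tcp_rot: [3.142, 0.0, 2.728]
contact_force: [0.6, -0.4, -2.3]
grip_width: 63.4
finger_force: 30.0
```

Call:
arm_command(
  gripper=[56, 56, 56, 56, 56],
  dp=[
    [0, 0, 0],
    [0, 0, 0],
    [0, 0, 0],
    [0, 0, 0],
    [0, 0, 0],
  ],
  twist=[1, 1, 1, 1, 1],
)

```text
time: 7.12
tool_pos: [459.5, 5.8, 185.0]
tcp_rot: [3.141, 0.0, 2.292]
contact_force: [0.2, 0.4, -1.9]
grip_width: 62.9
finger_force: 30.0
```

Call:
arm_command(
  gripper=[56, 56, 56, 56, 56],
  dp=[
    [0, 0, 0],
    [0, 0, 0],
    [0, 0, 0],
    [0, 0, 0],
    [0, 0, 0],
  ],
  twist=[1, 1, 1, 1, 1],
)

```text
time: 7.75
tool_pos: [459.5, 5.8, 185.0]
tcp_rot: [3.141, 0.0, 1.856]
contact_force: [-0.2, 0.6, -2.0]
grip_width: 63.0
finger_force: 30.0
```

Call:
arm_command(
  gripper=[56, 56, 56, 56, 56],
  dp=[
    [0, 0, 0],
    [0, 0, 0],
    [0, 0, 0],
    [0, 0, 0],
    [0, 0, 0],
  ],
  twist=[1, 1, 1, 1, 1],
)

```text
time: 8.38
tool_pos: [459.5, 5.8, 185.0]
tcp_rot: [3.141, -0.0, 1.42]
contact_force: [0.3, 0.2, -2.9]
grip_width: 63.2
finger_force: 30.0
```

Call:
arm_command(
  gripper=[56, 56, 56, 56, 56],
  dp=[
    [0, 0, 0],
    [0, 0, 0],
    [0, 0, 0],
    [0, 0, 0],
    [0, 0, 0],
  ],
  twist=[1, 1, 1, 1, 1],
)

```text
time: 9.0
tool_pos: [459.5, 5.8, 185.0]
tcp_rot: [3.141, -0.0, 0.983]
contact_force: [0.5, 0.5, -1.7]
grip_width: 62.9
finger_force: 30.0
```

Call:
arm_command(
  gripper=[56, 56, 56, 56, 56],
  dp=[
    [0, 0, 0],
    [0, 0, 0],
    [0, 0, 0],
    [0, 0, 0],
    [0, 0, 0],
  ],
  twist=[1, 1, 1, 1, 1],
)

```text
time: 9.62
tool_pos: [459.5, 5.8, 185.0]
tcp_rot: [3.141, -0.001, 0.547]
contact_force: [-0.0, 0.3, -2.6]
grip_width: 62.8
finger_force: 30.0
```

Run:
```python
from h import *
p,y=pose();print(p,y)
plan([(640,-105,190,(-14.2-y+180)%360-180,10)])
```

```text
[459.50486956   5.81559156 185.0265797 ] 31.343016171244884
[[0.39, 0.75, -0.02], [0.44, 0.73, -0.02], [0.5, 0.68, -0.02], [0.55, 0.64, -0.02], [0.61, 0.6, -0.02]] [0.91, 0.91, 0.91, 0.91, 0.91]
[[0.64, 0.54, -0.02], [0.69, 0.49, -0.02], [0.73, 0.44, -0.02], [0.76, 0.38, -0.02], [0.78, 0.31, -0.02]] [0.92, 0.91, 0.91, 0.91, 0.91]
end [ 639.9 -104.9  190. ] -14.21
```

Call:
arm_command(
  gripper=[56, 56, 56, 56, 56],
  dp=[
    [0.39, 0.75, 0],
    [0.44, 0.73, 0],
    [0.5, 0.68, 0],
    [0.55, 0.64, 0],
    [0.61, 0.6, 0],
  ],
  twist=[0.91, 0.91, 0.91, 0.91, 0.91],
)

```text
time: 10.25
tool_pos: [550.6, -49.7, 185.0]
tcp_rot: [-3.142, -0.0, 0.15]
contact_force: [0.1, -0.9, -2.6]
grip_width: 63.1
finger_force: 30.0
```

Call:
arm_command(
  gripper=[56, 56, 56, 56, 56],
  dp=[
    [0.64, 0.54, 0],
    [0.69, 0.49, 0],
    [0.73, 0.44, 0],
    [0.76, 0.38, 0],
    [0.78, 0.31, 0],
  ],
  twist=[0.91, 0.91, 0.91, 0.91, 0.91],
)

```text
time: 10.88
tool_pos: [640.8, -104.6, 185.0]
tcp_rot: [-3.141, -0.0, -0.247]
contact_force: [-0.4, 0.6, -1.9]
grip_width: 63.0
finger_force: 30.0
```

Run:
```python
from h import *
capture("top");print(pose(),get_obs()['time'])
C=cam("wrist");import pickle;pickle.dump(C,open("C2.pkl","wb"))
cv2.imwrite("pics/w2.png",cv2.resize(capture("wrist")[:,:,::-1],(800,500),interpolation=cv2.INTER_CUBIC))
s=capture("scene")[:,:,::-1];cv2.imwrite("pics/s2.png",cv2.resize(s[150:300,220:420],(800,600),interpolation=cv2.INTER_CUBIC))
```

```text
(array([ 642.49654946, -106.18591027,  184.59783932]), np.float64(-14.376677977817963)) 10.925
```

View pics/w2.png

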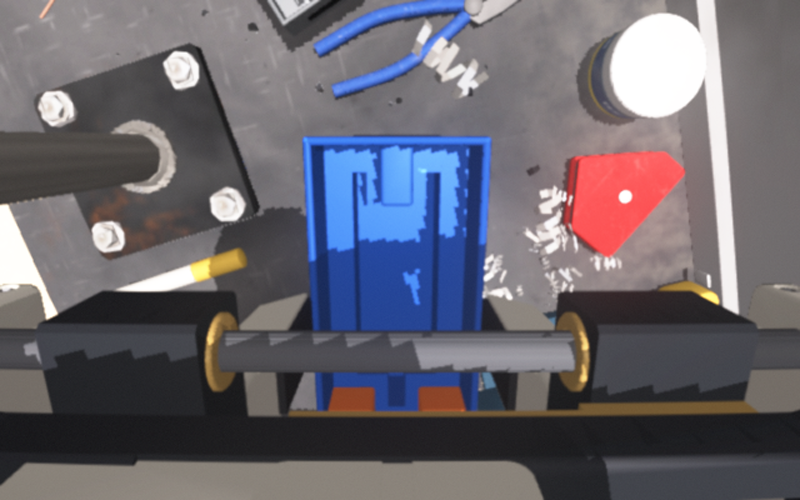

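View pics/s2.png

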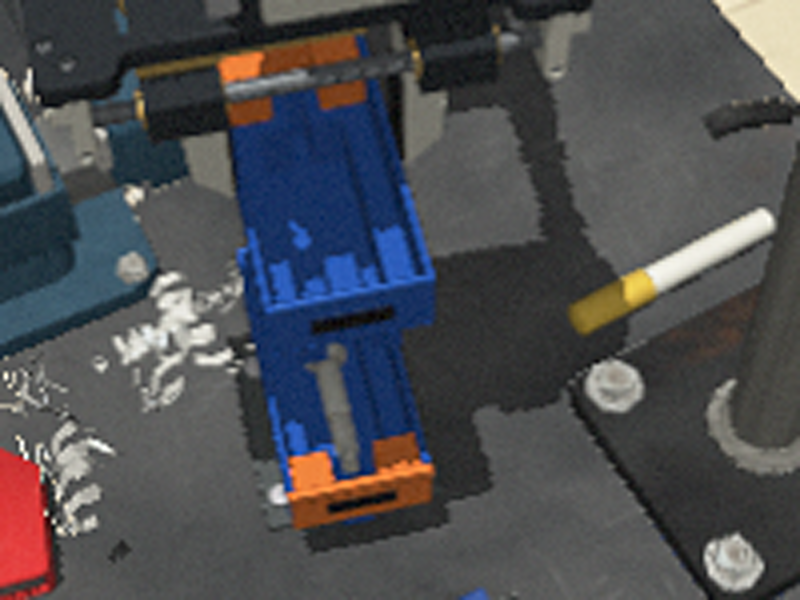

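The wrist view shows the held tote straight in the fingers, with its plain-end rim corners at (304,138) and (491,138). The scene crop shows it above the loaded tote, turned end for end. The loaded tote's orange-end top corners are at about (291,492) and (434,465).

Run:
```python
from h import *
import pickle
C=pickle.load(open("C2.pkl","rb"))
f=lambda a:(np.array(a)+.5)/1.25-.5
p,yaw=pose();print(p,yaw)
W=world(C,f([(304,138),(491,138)]),p[2]+32);print(W,np.linalg.norm(W[0]-W[1]))
a=np.radians(yaw);d=W[0]-W[1];print('tote y az',np.degrees(np.arctan2(d[1],d[0]))-90)
print('held centre',W.mean(0)[:2]-68*np.array([np.cos(a),np.sin(a)]))
g=lambda a:(np.array(a)+.5)/4-.5+[220,150]
S=world(cam("scene"),g([(291,492),(434,465)]),66);print(S,np.linalg.norm(S[0]-S[1]))
e=np.radians(-14.2);print('loaded',S.mean(0)[:2]-68*np.array([np.cos(e),np.sin(e)]))
S=world(cam("scene"),g([(269,308),(434,275)]),p[2]+32);print(S,np.linalg.norm(S[0]-S[1]))
print('held (scene)',S.mean(0)[:2]-68*np.array([np.cos(a),np.sin(a)]))
```

```text
[ 640.36086831 -104.58796099  184.23161828] -13.955971858904078
[[ 715.60544862  -92.83698843  216.23161828]
 [ 700.06367361 -153.64676719  216.23161828]] 62.76444824666721
tote y az -14.336760502393872
held centre [ 641.84182991 -106.84189525]
[[ 697.03875232 -149.74900324   66.        ]
 [ 713.94351323  -88.48366654   66.        ]] 63.55479858415107
loaded [ 639.56884898 -102.43543265]
[[ 699.04279771 -150.19643618  216.23161828]
 [ 713.90551645  -90.13414245  216.23161828]] 61.873900286909404
held (scene) [ 640.48142587 -103.76530676]
```

Call:
arm_command(
  gripper=[56, 56, 56, 56, 56],
  dp=[
    [0, -0.04, 0.7],
    [0, 0, 0.8],
    [0, 0, 0.8],
    [0, 0, 0.7],
    [0, 0, 0.4],
  ],
  twist=[0, 0, 0, 0, 0],
)

```text
time: 11.65
tool_pos: [639.6, -102.7, 98.8]
tcp_rot: [-3.141, 0.002, -0.243]
contact_force: [-1.2, -0.2, -1.7]
grip_width: 63.0
finger_force: 30.0
```

Call:
arm_command(
  gripper=[56, 56, 56, 56, 56],
  dp=[
    [0, 0, 0.1],
    [0, 0, 0.1],
    [0, 0, 0.08],
    [0, 0, 0.08],
    [0, 0, 0],
  ],
  twist=[0, 0, 0, 0, 0],
)

```text
time: 12.28
tool_pos: [640.7, -103.4, 90.1]
tcp_rot: [-3.141, 0.0, -0.244]
contact_force: [0.1, -0.7, -2.0]
grip_width: 63.2
finger_force: 30.0
```

Run:
```python
from h import *
s=capture("scene")[:,:,::-1];cv2.imwrite("pics/s3.png",cv2.resize(s[150:300,220:420],(800,600),interpolation=cv2.INTER_CUBIC));print(pose())
```

```text
(array([ 640.68848814, -103.45420733,   90.18585653]), np.float64(-13.996137584132683))
```

View pics/s3.png

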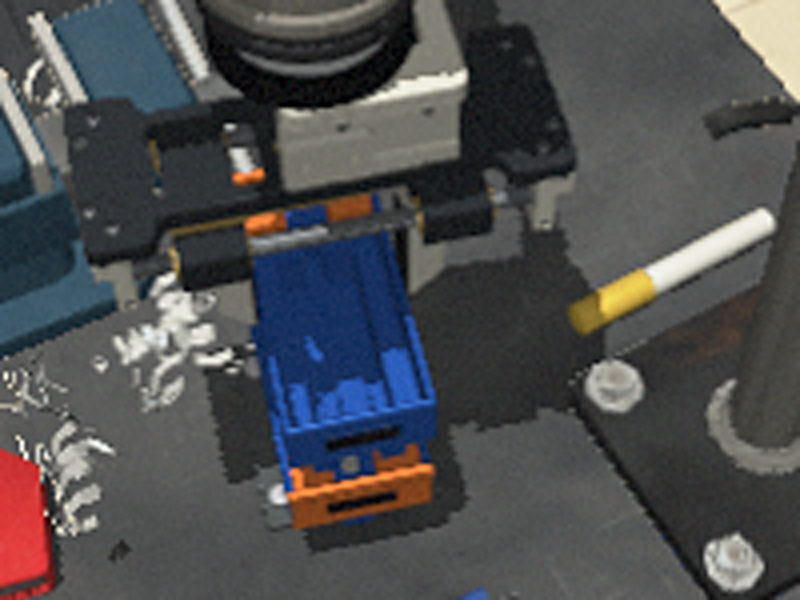

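The foot has entered the rim opening centred, with no contact yet. The blue end sits over the orange end at (350,470). I'll lower it slowly.

Call:
arm_command(
  gripper=[56, 56, 56, 56, 56],
  dp=[
    [0, 0, 0.05],
    [0, 0, 0.05],
    [0, 0, 0.05],
    [0, 0, 0],
    [0, 0, 0],
  ],
  twist=[0, 0, 0, 0, 0],
)

```text
time: 12.95
tool_pos: [640.7, -103.4, 86.4]
tcp_rot: [-3.141, -0.0, -0.244]
contact_force: [-0.3, -0.2, -2.0]
grip_width: 63.0
finger_force: 30.0
```

Call:
arm_command(
  gripper=[56, 56, 56, 56, 56],
  dp=[
    [0, 0, 0.04],
    [0, 0, 0.04],
    [0, 0, 0],
    [0, 0, 0],
    [0, 0, 0],
  ],
  twist=[0, 0, 0, 0, 0],
)

```text
time: 13.58
tool_pos: [640.8, -103.4, 85.0]
tcp_rot: [-3.141, -0.001, -0.244]
contact_force: [-3.1, 1.1, 5.3]
grip_width: 63.1
finger_force: 30.0
```

It has touched down at the expected ledge height (TCP z = 85, force up about 7 N). I'll release.

Call:
arm_command(
  gripper=[70, 80, 90, 91.8, 91.8],
  dp=[
    [0, 0, 0],
    [0, 0, 0],
    [0, 0, 0],
    [0, 0, 0],
    [0, 0, 0],
  ],
  twist=[0, 0, 0, 0, 0],
)

```text
time: 14.2
tool_pos: [640.7, -103.5, 84.3]
tcp_rot: [-3.142, 0.0, -0.244]
contact_force: [0.2, 0.4, 0.2]
grip_width: 91.7
finger_force: 0.0
```

Call:
arm_command(
  gripper=[91.8, 91.8, 91.8, 91.8, 91.8],
  dp=[
    [0, 0, -0.4],
    [0, 0, -0.7],
    [0, 0, -0.8],
    [0, 0, -0.8],
    [0, 0, -0.8],
  ],
  twist=[0, 0, 0, 0, 0],
)

```text
time: 14.82
tool_pos: [641.0, -103.5, 174.3]
tcp_rot: [-3.142, -0.002, -0.244]
contact_force: [0.6, -0.6, 0.2]
grip_width: 91.5
finger_force: 0.0
```

Call:
arm_command(
  gripper=[91.8, 91.8, 91.8, 91.8, 91.8],
  dp=[
    [0, 0, -0.5],
    [0, 0, 0],
    [0, 0, 0],
    [0, 0, 0],
    [0, 0, 0],
  ],
  twist=[0, 0, 0, 0, 0],
)

```text
time: 15.45
tool_pos: [640.5, -103.4, 183.8]
tcp_rot: [-3.141, 0.001, -0.244]
contact_force: [0.2, -0.4, -0.5]
grip_width: 91.6
finger_force: 0.0
```

Run:
```python
from h import *
s=capture("scene")[:,:,::-1];cv2.imwrite("pics/s4.png",cv2.resize(s[150:300,220:420],(800,600),interpolation=cv2.INTER_CUBIC));print(pose())
```

```text
(array([ 640.54525962, -103.38801721,  183.89524795]), np.float64(-13.995378181346299))
```

View pics/s4.png

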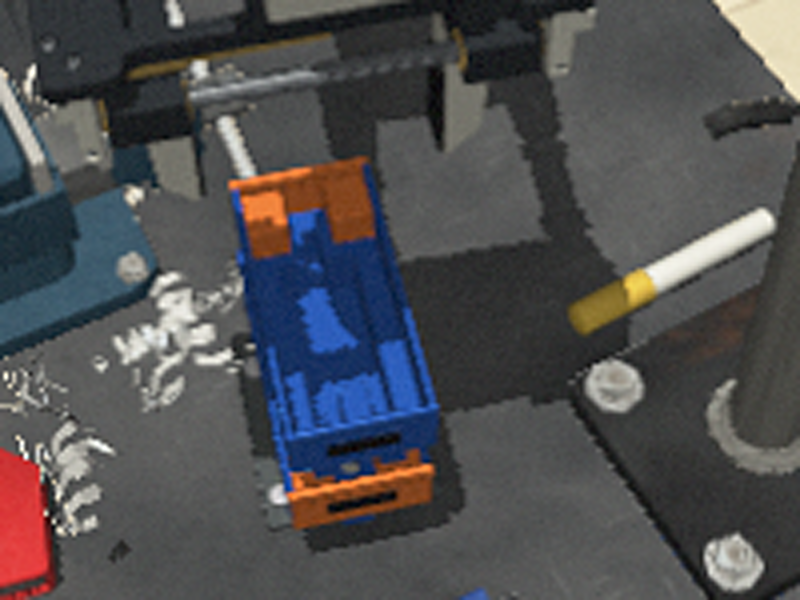

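The tote sits squarely on the lower one with its orange end (300,180) over the plain end, and the gripper is clear. Rim corners for a check are (290,437), (437,408), (368,159), (231,183).

Run:
```python
from h import *
g=lambda a:(np.array(a)+.5)/4-.5+[220,150]
r=rect(world(cam("scene"),g([(231,183),(368,159),(437,408),(290,437)]),117));print(r)
if np.hypot(*(r[0][:2]-[640,-103.5]))<8 and abs(r[2]-136)<5: print(close_job())
```

```text
(array([ 641.7, -101.9,  117. ]), np.float64(166.09), np.float64(134.05737283980395), np.float64(62.73743690147061))
the job is handed in; nothing more can be done
None
```

I stacked the empty tote on the loaded one, turned end for end and set down gently on the ledges. The final picture shows it centred to within a few mm, and I let go with the gripper clear. I handed the job in at about 15.5 s; no verdict came back.

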